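Lock the drill jig's slide with its ball-lock pin

TASK

Push the jig's slide bar gently home against its stop so that the holes line up. Then take the ball-lock pin from the rack, keep the thumb button in the side of its head squeezed in, and work it slowly and gently down through the holes by feel, against the spring at the bottom, until its collar is fully down on the jig; only then let the button go, so that the pin locks the slide. Do not force the pin or the slide, and leave the other pin and everything else on the bench alone.

Things in the scene. Friction and masses are not known exactly. Their poses are not given: they have to be found in the camera images.
- base: Steel base plate fixed to the bench, 140 x 160 x 10 mm, origin at the centre of its underside. The jig stands on it on four jacking screws: same yaw, its hole axis within 3 mm (in x and in y) of this origin, its foot 10 to 35 mm above the bench. Its true place and height are not measured: feel for them. z up; y points along the jig's slide bar towards its post.
- slide (a joint): Slide bar's travel (m): 0.05 = home at its hard stop, holes in line; less = that much short, the bar blocking the hole. Moves along the base's -y with about 4 N friction, stays where left. Jig, above its foot's underside: lower cheek 30-38, aluminium bar 39-49, upper cheek 50-58 mm (66 x 70 mm plates between side walls 86 mm over both); 17.5 mm vertical hole through all three.
- pin_head (a point): Centre of the ball-lock pin's head; z is the pin's axis, up (it starts upright in the rack). The black head is 30 mm (x) by 22 mm (y) by 40 mm high. The thumb button, a steel pad 14 x 30 mm, stands 5 mm proud of its +x side, level with this point. Pin mass about 0.2 kg. With the collar down on the jig this point is 93 to 118 mm above the bench, as the jig's height is.
- pin_collar (a point): On the pin's axis, at the underside of its collar (28 mm across, 5 mm thick), 25 mm below the head's centre. The 16 mm shank goes on 46.5 mm below it; its last 10 mm taper to 6 mm across. Two locking balls, centred 32.5 mm below it, stand 2.4 mm out of the shank on its +y and -y sides and cannot enter the jig's holes unless the button is held in.
- pin_button (a joint): Travel of the thumb button (m): 0 = out, 0.004 = fully in, balls drawn in. Squeeze the head across its x: 35 mm over the free button, 31 mm pressed in; 5 N at first, 12 N fully in. Let go with the collar down, the balls spring out below the lower cheek and the plunger lifts the pin 1 to 2 mm until they catch; let go higher, they do not lock.
- rack: Plywood block fixed to the bench, 64 x 120 mm, 56 mm high; origin at the centre of its underside. Two 23 mm square holes along its y: the ball-lock pin hangs by its collar in the one at y = -30 mm; a shorter plain pin without a button (28 mm head, 16 mm high), to be left alone, in the one at y = +30 mm.
- slide_rest (a point): Point in the base plate's frame 95 mm towards +y from its origin, 90 mm above the bench, where the centre of the steel push post on the slide bar stands (within 3 mm) when the slide is home; until then it is farther out along +y by the missing travel. Post: 30 mm (x) by 24 mm (y), its foot 59 to 84 and its top 104 to 129 mm above the bench, as the jig's height is.
- spring (a point): Point on the base's origin axis, 40 mm above the bench: about where the 10 mm spring plunger is, inside the jig on the hole's axis below the lower cheek (its top is 20 mm above the jig's foot). It pushes back on the pin's end over the last 8.5 mm before the collar is down: 3 N at first touch, 9 N with the collar down.
There are look-alikes about, which are no part of the job. Leave any purple or yellow look-alike of the part that bears pin_head alone.

How it is judged:
On the way, in this order (a step that is already met when the one before it is completed fails the run):
1. the slide is home against its stop, within 2 mm (value of joint slide above 0.048 m), for 0.2 s.
2. the pin is down in the jig's hole with its button held in (head centre 90 to 121 mm above the bench) (z of pin_head in the frame of base between 0.09 and 0.121 m and horizontal distance between pin_head and base below 0.008 m and value of joint pin_button above 0.0028 m), for 0.1 s.
At the end, for the whole second after the job is handed in: Slide home within 2 mm; pin at rest and upright (0.08 rad) in the jig's hole, head centre 90 to 121 mm above the bench and within 8 mm of the base plate's origin axis; its button out again within 1 mm, which it can be only with the balls below the lower cheek (value of joint slide above 0.048 m and z of pin_head in the frame of base between 0.09 and 0.121 m and horizontal distance between pin_head and base below 0.008 m and angle between pin_head's own z axis and vertical below 0.08 rad and value of joint pin_button below 0.001 m and linear speed of pin below 0.01 m/s); the robot touches nothing.
It fails at once if the pin is forced: more than 35 N between pin and jig (contact force between pin and jig above 35 N).
It fails at once if the jig or slide is forced: more than 35 N from the robot (contact force between any of the fingers, the arm and jig above 35 N).
It fails at once if the plain pin is disturbed (moved more than 15 mm) (distance of dowel from where it was at the start of the episode above 0.015 m).
It fails at once if a tool or part on the bench is disturbed (moved more than 20 mm) (distance of any of hammer, wrench, screwdriver, collar_ring, work_block, oil_can from where it was at the start of the episode above 0.02 m).
It also fails if it takes over 72 s, if anything falls off the work surface, if the arm or the gripper's body presses on something with over 40 N, if the wrist force passes 120 N, or if a joint passes its speed limit or range.

ROBOT

A 6-joint arm with a two-finger parallel gripper is mounted at the origin on the work surface. World frame = base frame: x ahead of the robot, y to its left, z up, the work surface at z = 0. Lengths are in m, angles in rad, forces in N, time in s.
With the tool pointing down it reaches from about 0.3 to 0.875 m from the base axis. Payload 6.4 kg.
Tool frame: the origin (TCP) lies at the centre of the arm's flange, where the gripper is bolted on; the fingertips stand 173 mm ahead of it and the grasp point (between the pads) lies 155 mm ahead of it; z points along the fingers, x is the direction in which the jaws open and shut, and the axes are right-handed (so a half turn about z gives the same grasp; the last joint's range is limited). The gripper opens to 85 mm and grips with 20 to 120 N. Pads are 22 mm wide; open, the fingers measure 114 mm over their backs; the gripper's body (76 mm by 85 mm) begins 54 mm behind the grasp point. The pads swing forward as they close: fully open they stand 13 mm farther back than shut.
Start: joints at [-1.477, 0.181, 1.607, -0, 1.354, -0.206], TCP at [0.17, -0.549, 0.405] pointing down, gripper open.
Joint ranges: [-2.99, 2.99], [-0.89, 2.07], [0.3, 2.58], [-1.14, 4.28], [0, 2.63], [-3.12, 3.12]. Speed limits (rad/s): [2.57, 2.57, 3.01, 3.14, 3.14, 3.14].

INTERFACE

Orientations are given as a unit quaternion [w, x, y, z].
In Python, from bench import ctrl gives the robot as it stands. The module is installed in compiled form; this text tells all that it offers.
- The arm moves only by the tool move_arm, never from a script. Its argument "moves" is a list of rows, each an object of numbers: "gripper": the opening in per cent of the stroke, from 0 (shut) to 100 (fully open); "x", "y", "z": the shift along the tool's x, y, z in cm; "roll": the turn about the tool's z in degrees. In form: [{"gripper": .., "x": .., "y": .., "z": .., "roll": ..}, ...]. A call has 1 to 5 rows; each row shifts and turns the commanded pose from where the row before left it, along the tool's axes as they then stand; what a row does not reach is not made up. A row lasts 1/8 s, in which the tool goes at most 62.5 mm and 10.7 degrees, less where a joint would pass 70% of its speed; a pose out of reach is approached as far as the arm can. A call is refused whole if a number of a shift passes 6.25 or a number of a turn 10.7, either way. A call with a gripper value outside its range is refused whole. The fingers move at their own pace and stop on an object; the grip force is fixed at half the most. Time passes only in rows, so rows that do not move let the fingers close. It gives the time, the measured TCP pose, the force and the opening at its end, in the units of the state.
- ctrl.get_obs(): the state, without advancing time (a new reading comes with each control period).
- ctrl.camera(name): name is "side" or "top"; returns a dict with "img" (400x640x3 uint8, red, green, blue), "fx", "fy", "cx", "cy" (pixels), "world_from_camera" (4x4, takes a point from camera to world coordinates). Camera axes: x right, y up, looking along -z (the intrinsics and any distortion apply to the point x, -y, -z); pixel columns grow to the right and rows downward; lengths in m; the calibration is good to about 2 mm. A picture is of the moment at which its call begins. There is no depth.
- ctrl.hand_in(): hands the job in, once; it reports no verdict.
The state is a dict: "time_s": time; "q": joint angles; "dq": joint speeds; "joint_efforts": joint torques, N m; "eef_pos": TCP position; "eef_rot": TCP orientation; "wrist_force": force on the tool from outside, world axes, zero at the start; "torque": the same for the moment, N m; "opening": opening from 0.0 (shut) to 1.0 (fully open).
Only numpy, scipy, OpenCV 4.12 (cv2) and the standard library are available. Lean on these libraries where they do the work, as an engineer would, in place of code of your own. Each camera call takes 0.05 s, during which the arm holds its last target. There are 200 camera calls.

## Working session

There is one attempt and no reset: what is moved stays moved. The work goes in short steps, Python scripts to look and compute and a tool call to move; the robot and the scene stay as the last step left them, time stands still between calls to the robot, and variables do not carry over. Pictures are saved under pics/ and viewed, about 8 in all and at most 12, crops included, and the job is handed in when it is done.

Besides the shell and the picture viewer there is one more tool, called after "Request:" as name(argument=value, ...) on one line, values as JSON. move_arm: Moves the arm, as the interface text tells. Its arguments: {"type":"object","properties":{"moves":{"type":"array","items":{"type":"object","properties":{"gripper":{"type":"number"},"x":{"type":"number"},"y":{"type":"number"},"z":{"type":"number"},"roll":{"type":"number"}}}}},"required":["moves"]}

```bash
mkdir -p pics; cat > h.py <<'E'
import numpy as np, cv2
from bench import ctrl
def snap(cam,name,crop=None,scale=1):
    c=ctrl.camera(cam); im=c["img"][:,:,::-1].copy()
    cv2.imwrite(f"pics/{name}_raw.png",im)
    np.savez(f"pics/{name}.npz",fx=c["fx"],fy=c["fy"],cx=c["cx"],cy=c["cy"],T=c["world_from_camera"],extra=str([k for k in c]))
    if crop: im=im[crop[1]:crop[3],crop[0]:crop[2]]
    if scale!=1: im=cv2.resize(im,None,fx=scale,fy=scale,interpolation=cv2.INTER_CUBIC)
    cv2.imwrite(f"pics/{name}.png",im)
    return c
def ray(c,u,v):
    d=np.array([(u-c["cx"])/c["fx"],-(v-c["cy"])/c["fy"],-1.]); T=np.array(c["T"] if "T" in c else c["world_from_camera"])
    return T[:3,3],T[:3,:3]@d
def onz(c,u,v,z):
    o,d=ray(c,u,v); return o+d*(z-o[2])/d[2]
def proj(c,p):
    T=np.array(c["T"] if "T" in c else c["world_from_camera"]); q=T[:3,:3].T@(np.array(p)-T[:3,3])
    return np.array([c["cx"]+c["fx"]*q[0]/-q[2], c["cy"]-c["fy"]*q[1]/-q[2]])
E
python3 - <<'E'
from h import *
for n in("top","side"):
    c=snap(n,n+"0",scale=1.25); print(n,[k for k in c],c["fx"],c["fy"],c["cx"],c["cy"]); print(np.round(c["world_from_camera"],3))
o=ctrl.get_obs(); print(o)
E
```

```text
top ['img', 'fx', 'fy', 'cx', 'cy', 'world_from_camera'] 459.5870165696105 459.5870165696105 322.6668111802823 205.07231928782866
[[-0.029  0.999 -0.035  0.431]
 [-1.    -0.028  0.006 -0.025]
 [ 0.005  0.035  0.999  1.01 ]
 [ 0.     0.     0.     1.   ]]
side ['img', 'fx', 'fy', 'cx', 'cy', 'world_from_camera'] 366.0594434794874 366.0594434794874 320.17871834583997 201.45442693829852
[[ 0.988  0.064 -0.144  0.373]
 [-0.157  0.485 -0.861 -0.675]
 [ 0.015  0.872  0.488  0.44 ]
 [ 0.     0.     0.     1.   ]]
{'time_s': 0.1, 'q': array([-1.47730331e+00,  1.81486927e-01,  1.60789549e+00, -4.80553756e-06,
        1.35382636e+00, -2.06301666e-01]), 'dq': array([ 0.00106358, -0.0032599 , -0.00265334, -0.00024353,  0.00084544,
        0.00112732]), 'joint_efforts': array([ 1.32046066e-04, -4.45883632e+01, -3.52237988e+01, -1.81573973e-04,
        4.21299905e-03, -1.44311208e-06]), 'eef_pos': array([ 0.16980495, -0.54911913,  0.40386874]), 'eef_rot': array([-6.01125793e-04,  8.04774563e-01, -5.93580028e-01, -5.40015209e-04]), 'wrist_force': array([-0.27333276,  0.65643442,  0.25285336]), 'torque': array([ 0.04523767,  0.03752704, -0.00150039]), 'opening': 1.0041896589723485}
```

View pics/top0.png

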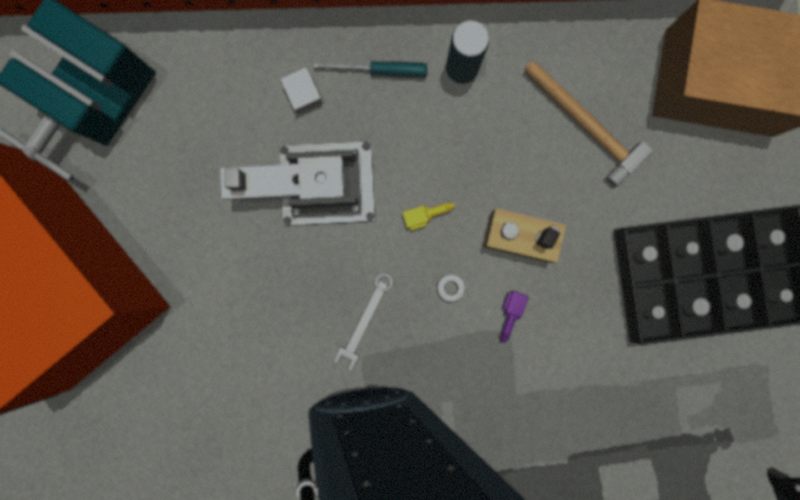

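View pics/side0.png

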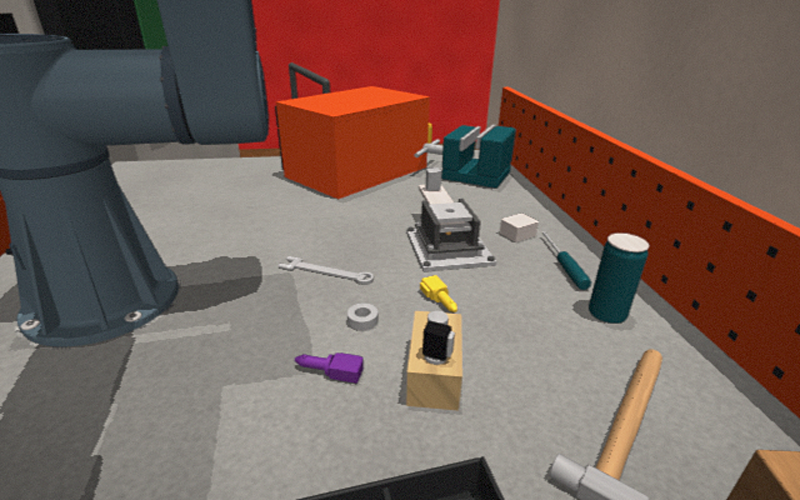

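The top view shows the jig at about (328,183) of 800x500 with its post to the left (+y). The rack is at (526,236), with the black ball-lock head at (548,238) and the plain pin at (510,231). The purple and yellow look-alikes lie separately on the bench. Next is an enlarged crop for the corners.

```bash
python3 - <<'E'
import cv2,numpy as np
im=cv2.imread("pics/top0_raw.png")
a=cv2.resize(im[105:185,170:305],None,fx=5.9,fy=5.9,interpolation=cv2.INTER_CUBIC)
b=cv2.resize(im[160:216,380:460],None,fx=5,fy=5,interpolation=cv2.INTER_CUBIC)
s=cv2.imread("pics/side0_raw.png")[240:330,315:385]
b=b[:, :]; 
cv2.imwrite("pics/cropA.png",a)
s=cv2.resize(s,None,fx=5,fy=5,interpolation=cv2.INTER_CUBIC)
w=np.zeros((450,760,3),np.uint8); w[:280,:400]=b; w[:450,405:755]=s
cv2.imwrite("pics/cropB.png",w)
E
```

```text
(no output)
```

View pics/cropA.png

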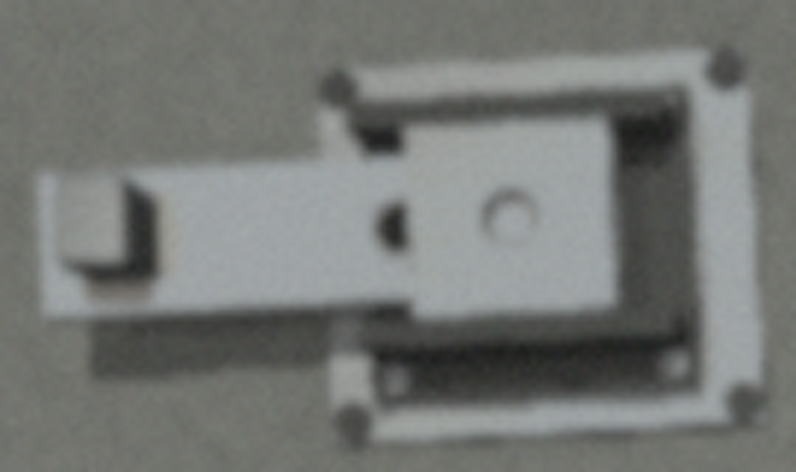

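View pics/cropB.png

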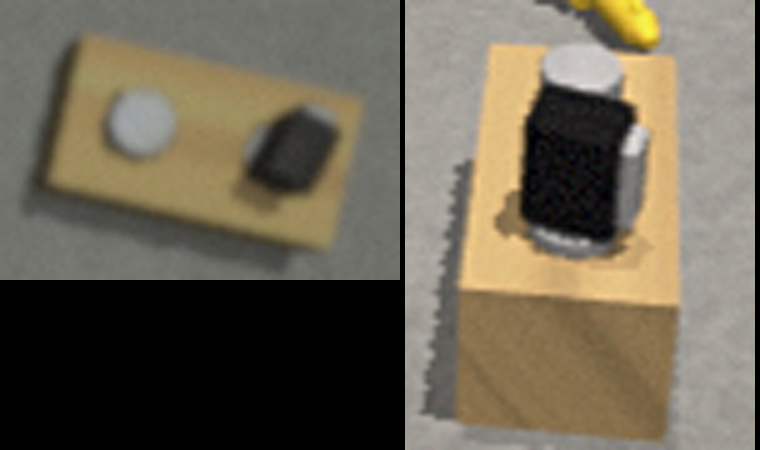

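The crops show the plate screws at (338,88), (725,67), (353,424) and (745,402), and the cheek hole at (511,216). The rack corners and black head are clear, with the steel button pad facing up-right in the top view and right in the side view.

```bash
python3 - <<'E'
from h import *
from scipy.optimize import least_squares
t=dict(np.load("pics/top0.npz")); s=dict(np.load("pics/side0.npz"))
A=lambda u,v:(170+u/5.9-.4,105+v/5.9-.4)
B=lambda u,v:(380+u/5-.4,160+v/5-.4)
S=lambda u,v:(315+(u-405)/5-.4,240+v/5-.4)
q=np.array([onz(t,*A(*p),.012) for p in [(338,88),(725,67),(745,402),(353,424)]])
print("screws",q[:,:2].round(4),"ctr",q.mean(0).round(4),"sides",np.linalg.norm(np.roll(q,-1,0)-q,axis=1).round(4))
d=(q[0]-q[1]+q[3]-q[2]); print("base +y dir deg",np.degrees(np.arctan2(d[1],d[0])))
for z in (.068,.08,.093): print("hole @",z,onz(t,*A(511,216),z).round(4))
for z in (.104,.116,.129): print("post top @",z,[onz(t,*A(*p),z).round(4)[:2] for p in [(60,180),(125,180),(128,264),(65,262)]])
for z in (.05,.062,.075):print("bar end",z,onz(t,*A(40,175),z).round(4),onz(t,*A(45,316),z).round(4))
r=np.array([onz(t,*B(*p),.056) for p in [(85,37),(362,98),(327,247),(45,187)]])
print("rack",r.round(4),r.mean(0).round(4),np.linalg.norm(np.roll(r,-1,0)-r,axis=1))
ry=(r[0]-r[1]+r[3]-r[2]); ry/=np.linalg.norm(ry); print("rack yaw",np.degrees(np.arctan2(ry[1],ry[0]))-90,"pin",r.mean(0)-.03*ry)
e=[onz(s,*S(*p),.101) for p in [(545,88),(637,105),(527,130)]]
print("side top corners",np.round(e,4)); d=e[1]-e[0]; print(np.linalg.norm(d),np.degrees(np.arctan2(d[1],d[0]))); d=e[0]-e[2]; print(np.linalg.norm(d),np.degrees(np.arctan2(d[1],d[0]))-90)
for cam,n,roi in((t,"top0",(425,175,455,205)),(s,"side0",(330,250,370,300))):
    im=cv2.imread(f"pics/{n}_raw.png")[roi[1]:roi[3],roi[0]:roi[2]]
    im=cv2.resize(im,None,fx=8,fy=8,interpolation=cv2.INTER_CUBIC)
    m=(im.max(2)<75).astype(np.uint8); cs,_=cv2.findContours(m,0,1); cc=max(cs,key=cv2.contourArea)
    h=cv2.approxPolyDP(cv2.convexHull(cc),6,True)[:,0]/8.-.44+np.array(roi[:2])
    print(n,h.round(1).tolist()); print([onz(cam,*p,.101).round(4)[:2].tolist() for p in h])
E
```

```text
screws [[0.6584 0.1728]
 [0.6623 0.0293]
 [0.5375 0.0252]
 [0.5335 0.1699]] ctr [0.5979 0.0993 0.012 ] sides [0.1435 0.1249 0.1448 0.125 ]
base +y dir deg 91.58999767788966
hole @ 0.068 [0.599  0.1024 0.068 ]
hole @ 0.08 [0.5968 0.1007 0.08  ]
hole @ 0.093 [0.5945 0.099  0.093 ]
post top @ 0.104 [array([0.6089, 0.2485]), array([0.6083, 0.2267]), array([0.5799, 0.2262]), array([0.5812, 0.2473])]
post top @ 0.116 [array([0.6065, 0.2448]), array([0.6059, 0.2234]), array([0.5779, 0.2229]), array([0.5792, 0.2437])]
post top @ 0.129 [array([0.6039, 0.2409]), array([0.6034, 0.2197]), array([0.5758, 0.2193]), array([0.577 , 0.2398])]
bar end 0.05 [0.6215 0.2718 0.05  ] [0.5711 0.2709 0.05  ]
bar end 0.062 [0.6191 0.2681 0.062 ] [0.5693 0.2672 0.062 ]
bar end 0.075 [0.6165 0.2641 0.075 ] [0.5674 0.2632 0.075 ]
rack [[ 0.5389 -0.1873  0.056 ]
 [ 0.5102 -0.302   0.056 ]
 [ 0.4485 -0.285   0.056 ]
 [ 0.4768 -0.1685  0.056 ]] [ 0.4936 -0.2357  0.056 ] [0.11825361 0.06399444 0.11992423 0.06492848]
rack yaw -13.859518699531606 pin [ 0.48641327 -0.26479763  0.056     ]
side top corners [[ 0.4795 -0.2499  0.101 ]
 [ 0.5048 -0.2616  0.101 ]
 [ 0.4703 -0.2684  0.101 ]]
0.027811998729363702 -24.77503240533475
0.020642744225277013 -26.66430302317481
top0 [[445.4, 185.1], [446.4, 187.3], [440.8, 197.6], [434.7, 198.3], [429.2, 195.3], [429.3, 192.3], [435.3, 183.4], [439.6, 181.8]]
[[0.4951, -0.2754], [0.4906, -0.2772], [0.4706, -0.2653], [0.4694, -0.2531], [0.4757, -0.2424], [0.4816, -0.2428], [0.4989, -0.2554], [0.5019, -0.264]]
side0 [[342.6, 256.2], [356.7, 259.3], [359.9, 261.3], [357.1, 285.6], [355.4, 288.1], [340.1, 284.8], [337.8, 282.6], [338.8, 264.4]]
[[0.48, -0.2475], [0.4992, -0.2577], [0.5028, -0.263], [0.486, -0.3129], [0.4826, -0.3173], [0.4636, -0.3082], [0.4614, -0.3034], [0.4705, -0.2657]]
```

Request:
move_arm(moves=[{"gripper":0,"roll":-10.6},{"gripper":0,"roll":-10.6},{"gripper":0,"roll":-10.6},{"gripper":0,"roll":-10.6},{"gripper":0,"roll":-10.6}])

```text
validation failed for argument at $.mo...
```

Request:
move_arm(moves=[{"gripper":0,"roll":-10.6},{"gripper":0,"roll":-10.6},{"gripper":0,"x":2.5,"y":-5},{"gripper":0,"x":2.5,"y":-5},{"gripper":0,"x":2.5,"y":-5}])

```text
validation failed for argument at $.mo...
```

Request:
move_arm(moves=[{"gripper":0,"x":2.5,"y":-5},{"gripper":0,"x":2.5,"y":-5},{"gripper":0,"x":2.5,"y":-5},{"gripper":0,"x":2.5,"y":-5},{"gripper":0,"x":2.5,"y":-5}])

```text
validation failed for argument at $.mo...
```

Request:
move_arm(moves=[{"gripper":0,"x":2.5,"y":-5},{"gripper":0,"x":2.5,"y":-5},{"gripper":0,"x":2.5,"y":-5},{"gripper":0,"x":2.5,"y":-5},{"gripper":0,"x":2.5,"y":-5}])

```text
validation failed for argument at $.mo...
```

```bash
python3 - <<'E'
from h import *
t=dict(np.load("pics/top0.npz")); s=dict(np.load("pics/side0.npz"))
def tri(a,b):
    o1,d1=ray(t,*a);o2,d2=ray(s,*b)
    k=np.linalg.lstsq(np.c_[d1,-d2],o2-o1,rcond=None)[0]; p,q=o1+k[0]*d1,o2+k[1]*d2; print(((p+q)/2).round(4),"gap",np.linalg.norm(p-q).round(4))
A=lambda u,v:(170+u/5.9-.4,105+v/5.9-.4)
tri(A(511,216),(451/1.25,210.5/1.25))
im=cv2.imread("pics/side0_raw.png")[125:220,315:405]
cv2.imwrite("pics/cropS.png",cv2.resize(im,None,fx=6.3,fy=6.3,interpolation=cv2.INTER_CUBIC))
o=ctrl.get_obs(); print(o["time_s"],o["eef_pos"],o["wrist_force"],o["opening"],o["eef_rot"])
E
```

```text
[0.5978 0.0999 0.0837] gap 0.0033
0.1 [ 0.16980495 -0.54911913  0.40386874] [-0.27333276  0.65643442  0.25285336] 1.0041896589723485 [-6.01125793e-04  8.04774563e-01 -5.93580028e-01 -5.40015209e-04]
```

View pics/cropS.png

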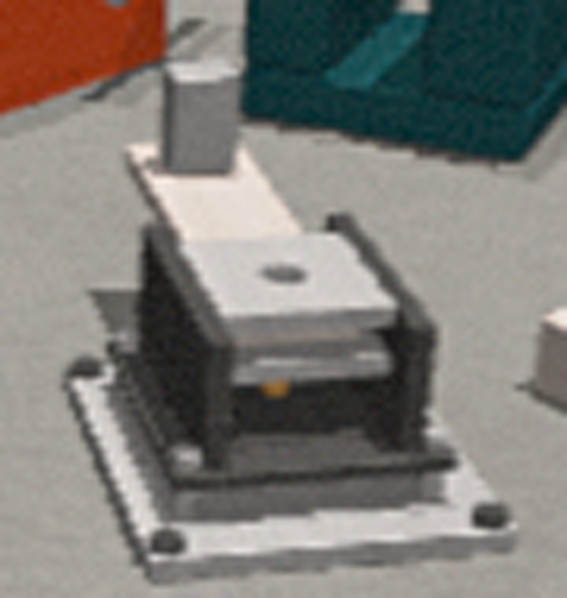

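The crop shows the jig front-on: hole at (284,273), post at (203,115). The hole triangulates to (0.598, 0.100, 0.084), which fits a foot about 26 mm above the bench. The moves were refused by validation, so I'm retrying with all fields given.

Request:
move_arm(moves=[{"gripper":0,"x":0,"y":0,"z":0,"roll":-10.6},{"gripper":0,"x":0,"y":0,"z":0,"roll":-10.6},{"gripper":0,"x":0,"y":0,"z":0,"roll":-10.6},{"gripper":0,"x":0,"y":0,"z":0,"roll":-10.6},{"gripper":0,"x":0,"y":0,"z":0,"roll":-10.6}])

```text
time_s: 0.72
eef_pos: [0.1698, -0.5492, 0.4042]
eef_rot: [-0.0, 0.986, -0.169, -0.0]
wrist_force: [-0.7, 0.1, -0.3]
opening: -0.004
```

Request:
move_arm(moves=[{"gripper":0,"x":0,"y":0,"z":0,"roll":-10.6},{"gripper":0,"x":0,"y":0,"z":0,"roll":-10.6},{"gripper":0,"x":2.5,"y":-5,"z":0,"roll":0},{"gripper":0,"x":2.5,"y":-5,"z":0,"roll":0},{"gripper":0,"x":2.5,"y":-5,"z":0,"roll":0}])

```text
time_s: 1.35
eef_pos: [0.2416, -0.396, 0.4041]
eef_rot: [-0.0, 1.0, 0.012, -0.0]
wrist_force: [1.2, -0.1, -0.4]
opening: 0.0
```

Request:
move_arm(moves=[{"gripper":0,"x":2.5,"y":-5,"z":0,"roll":0},{"gripper":0,"x":2.5,"y":-5,"z":0,"roll":0},{"gripper":0,"x":2.5,"y":-5,"z":0,"roll":0},{"gripper":0,"x":2.5,"y":-5,"z":0,"roll":0},{"gripper":0,"x":2.5,"y":-5,"z":0,"roll":0}])

```text
time_s: 1.98
eef_pos: [0.3604, -0.1429, 0.4046]
eef_rot: [0.0, 1.0, 0.012, 0.0]
wrist_force: [0.6, -0.3, 1.6]
opening: -0.004
```

Request:
move_arm(moves=[{"gripper":0,"x":2.5,"y":-5,"z":0,"roll":0},{"gripper":0,"x":2.5,"y":-5,"z":0,"roll":0},{"gripper":0,"x":2.5,"y":-5,"z":0,"roll":0},{"gripper":0,"x":2.5,"y":-5,"z":0,"roll":0},{"gripper":0,"x":2.5,"y":-5,"z":0,"roll":0}])

```text
time_s: 2.6
eef_pos: [0.4795, 0.1102, 0.4045]
eef_rot: [0.0, 1.0, 0.012, -0.0]
wrist_force: [0.7, -1.6, -0.6]
opening: -0.001
```

Request:
move_arm(moves=[{"gripper":0,"x":2.5,"y":-5,"z":0,"roll":0},{"gripper":0,"x":2.5,"y":-5,"z":0,"roll":0},{"gripper":0,"x":2.5,"y":-5,"z":0,"roll":0},{"gripper":0,"x":0,"y":0,"z":0,"roll":0},{"gripper":0,"x":0,"y":0,"z":0,"roll":0}])

```text
time_s: 3.22
eef_pos: [0.5501, 0.26, 0.4038]
eef_rot: [0.0, 1.0, 0.012, -0.001]
wrist_force: [-0.2, -0.7, 0.2]
opening: -0.001
```

Request:
move_arm(moves=[{"gripper":0,"x":4.3,"y":-4.1,"z":0,"roll":0},{"gripper":0,"x":0,"y":0,"z":5,"roll":0},{"gripper":0,"x":0,"y":0,"z":5,"roll":0},{"gripper":0,"x":0,"y":0,"z":3.8,"roll":0},{"gripper":0,"x":0,"y":0.5,"z":0,"roll":0}])

```text
time_s: 3.85
eef_pos: [0.5909, 0.2952, 0.2632]
eef_rot: [0.001, 1.0, 0.011, -0.004]
wrist_force: [0.1, -0.2, -0.0]
opening: -0.002
```

Request:
move_arm(moves=[{"gripper":0,"x":0,"y":1.0,"z":0,"roll":0},{"gripper":0,"x":0,"y":1.0,"z":0,"roll":0},{"gripper":0,"x":0,"y":0.5,"z":0,"roll":0},{"gripper":0,"x":0,"y":0.4,"z":0,"roll":0},{"gripper":0,"x":0,"y":0.4,"z":0,"roll":0}])

```text
time_s: 4.47
eef_pos: [0.5934, 0.2639, 0.267]
eef_rot: [-0.0, 1.0, 0.012, 0.0]
wrist_force: [0.1, 0.0, 0.3]
opening: -0.0
```

Request:
move_arm(moves=[{"gripper":0,"x":0,"y":0.3,"z":0,"roll":0},{"gripper":0,"x":0,"y":0.3,"z":0,"roll":0},{"gripper":0,"x":0,"y":0.3,"z":0,"roll":0},{"gripper":0,"x":0,"y":0.3,"z":0,"roll":0},{"gripper":0,"x":0,"y":0.3,"z":0,"roll":0}])

```text
time_s: 5.1
eef_pos: [0.5937, 0.2491, 0.2666]
eef_rot: [-0.0, 1.0, 0.012, -0.0]
wrist_force: [0.4, 3.6, -1.4]
opening: 0.001
```

Request:
move_arm(moves=[{"gripper":0,"x":0,"y":0.3,"z":0,"roll":0},{"gripper":0,"x":0,"y":0.3,"z":0,"roll":0},{"gripper":0,"x":0,"y":0.3,"z":0,"roll":0},{"gripper":0,"x":0,"y":0.3,"z":0,"roll":0},{"gripper":0,"x":0,"y":0.3,"z":0,"roll":0}])

```text
time_s: 5.72
eef_pos: [0.5941, 0.2338, 0.2666]
eef_rot: [0.0, 1.0, 0.012, -0.0]
wrist_force: [0.2, 4.2, -1.7]
opening: -0.0
```

Request:
move_arm(moves=[{"gripper":0,"x":0,"y":0.2,"z":0,"roll":0},{"gripper":0,"x":0,"y":0.2,"z":0,"roll":0},{"gripper":0,"x":0,"y":0.2,"z":0,"roll":0},{"gripper":0,"x":0,"y":0.1,"z":0,"roll":0},{"gripper":0,"x":0,"y":0.1,"z":0,"roll":0}])

```text
time_s: 6.35
eef_pos: [0.5943, 0.226, 0.2666]
eef_rot: [-0.0, 1.0, 0.012, -0.0]
wrist_force: [-0.0, 4.5, -2.3]
opening: 0.003
```

Request:
move_arm(moves=[{"gripper":0,"x":0,"y":0.1,"z":0,"roll":0},{"gripper":0,"x":0,"y":0.1,"z":0,"roll":0},{"gripper":0,"x":0,"y":0.1,"z":0,"roll":0}])

```text
time_s: 6.72
eef_pos: [0.5944, 0.223, 0.2666]
eef_rot: [-0.0, 1.0, 0.012, -0.0]
wrist_force: [0.0, 4.3, -3.2]
opening: -0.002
```

Request:
move_arm(moves=[{"gripper":0,"x":0,"y":0.1,"z":0,"roll":0},{"gripper":0,"x":0,"y":0.1,"z":0,"roll":0},{"gripper":0,"x":0,"y":0.05,"z":0,"roll":0}])

```text
time_s: 7.1
eef_pos: [0.5944, 0.2205, 0.2666]
eef_rot: [0.0, 1.0, 0.012, -0.0]
wrist_force: [-0.1, 4.1, -4.1]
opening: 0.002
```

Request:
move_arm(moves=[{"gripper":0,"x":0,"y":0.05,"z":0,"roll":0},{"gripper":0,"x":0,"y":0.05,"z":0,"roll":0}])

```text
time_s: 7.35
eef_pos: [0.5944, 0.22, 0.2666]
eef_rot: [-0.001, 1.0, 0.012, 0.0]
wrist_force: [1.2, 8.2, -4.0]
opening: -0.001
```

Request:
move_arm(moves=[{"gripper":0,"x":0,"y":0.05,"z":0,"roll":0},{"gripper":0,"x":0,"y":0.05,"z":0,"roll":0}])

```text
time_s: 7.6
eef_pos: [0.5943, 0.2198, 0.2667]
eef_rot: [-0.001, 1.0, 0.012, 0.0]
wrist_force: [0.5, 11.0, -3.4]
opening: 0.002
```

Request:
move_arm(moves=[{"gripper":0,"x":0,"y":0.05,"z":0,"roll":0},{"gripper":0,"x":0,"y":0.05,"z":0,"roll":0},{"gripper":0,"x":0,"y":0,"z":0,"roll":0},{"gripper":0,"x":0,"y":0,"z":0,"roll":0}])

```text
time_s: 8.1
eef_pos: [0.5943, 0.2195, 0.2667]
eef_rot: [-0.002, 1.0, 0.012, 0.0]
wrist_force: [1.5, 13.8, -4.3]
opening: 0.0
```

Request:
move_arm(moves=[{"gripper":0,"x":0,"y":-1.5,"z":0,"roll":0},{"gripper":0,"x":0,"y":-2,"z":0,"roll":0},{"gripper":80,"x":0,"y":0,"z":-4,"roll":0},{"gripper":80,"x":0,"y":0,"z":-5,"roll":10},{"gripper":80,"x":0,"y":0,"z":-4,"roll":10}])

```text
time_s: 8.72
eef_pos: [0.5938, 0.2533, 0.3993]
eef_rot: [0.0, 0.986, -0.164, 0.001]
wrist_force: [1.2, 0.3, 0.2]
opening: 0.639
```

```bash
python3 - <<'E'
from h import *
snap("top","top1",(160,95,320,195),5)
o=ctrl.get_obs(); print(o["time_s"],o["eef_pos"],o["wrist_force"],o["eef_rot"])
E
```

```text
8.775 [0.59495177 0.25362232 0.40580249] [2.48754451 0.38331299 4.48201303] [-0.00166546  0.98577707 -0.16797174  0.00512803]
```

View pics/top1.png

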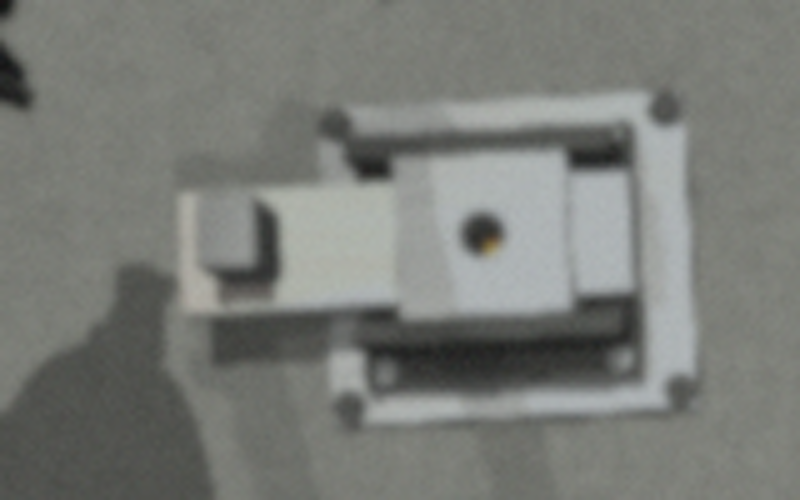

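The slide is home: the spring plunger's orange tip shows through the hole at (482,234). Next, the pin.

Request:
move_arm(moves=[{"gripper":80,"x":0,"y":0,"z":0,"roll":8.6},{"gripper":80,"x":1.5,"y":5,"z":0,"roll":0},{"gripper":80,"x":1.5,"y":5,"z":0,"roll":0},{"gripper":80,"x":1.5,"y":5,"z":0,"roll":0},{"gripper":80,"x":1.5,"y":5,"z":0,"roll":0}])

```text
time_s: 9.4
eef_pos: [0.5553, 0.0462, 0.3971]
eef_rot: [0.0, 0.972, -0.235, 0.0]
wrist_force: [1.3, -1.1, 0.2]
opening: 0.8
```

Request:
move_arm(moves=[{"gripper":80,"x":1.5,"y":5,"z":0,"roll":0},{"gripper":80,"x":1.5,"y":5,"z":0,"roll":0},{"gripper":80,"x":1.5,"y":5,"z":0,"roll":0},{"gripper":80,"x":1.5,"y":5,"z":0,"roll":0},{"gripper":80,"x":1.5,"y":5,"z":0,"roll":0}])

```text
time_s: 10.02
eef_pos: [0.5077, -0.2107, 0.3972]
eef_rot: [0.0, 0.972, -0.235, 0.0]
wrist_force: [0.2, 0.0, 0.7]
opening: 0.8
```

Request:
move_arm(moves=[{"gripper":80,"x":1.4,"y":5,"z":0,"roll":0},{"gripper":80,"x":0,"y":0,"z":2,"roll":0},{"gripper":80,"x":0,"y":0,"z":0,"roll":0}])

```text
time_s: 10.4
eef_pos: [0.4971, -0.2603, 0.3753]
eef_rot: [-0.001, 0.972, -0.236, -0.002]
wrist_force: [0.3, -0.3, 0.1]
opening: 0.8
```

```bash
python3 - <<'E'
from h import *
o=ctrl.get_obs(); p=o["eef_pos"]; q=o["eef_rot"]; yaw=2*np.arctan2(q[2],q[1]); print(o["time_s"],p,np.degrees(yaw),o["opening"])
d=np.array([.487,-.265])-p[:2]; print("tool x,y cm",100*(d@[np.cos(yaw),np.sin(yaw)]),100*(d@[np.sin(yaw),-np.cos(yaw)]),"down cm",100*(p[2]-.237))
t=dict(np.load("pics/top1.npz"))
for z in (.078,.084,.09): print(onz(t,160+482/5-.4,95+234/5-.4,z))
E
```

```text
10.4 [ 0.49705707 -0.26028367  0.37526526] -27.260129590531637 0.7999284871311246
tool x,y cm -0.6779864574369621 0.8798964105700042 down cm 13.826526242351989
[0.59679921 0.10144451 0.078     ]
[0.59572941 0.10063182 0.084     ]
[0.59465961 0.09981914 0.09      ]
```

Request:
move_arm(moves=[{"gripper":80,"x":-0.7,"y":0.9,"z":3,"roll":0},{"gripper":80,"x":0,"y":0,"z":4,"roll":0},{"gripper":80,"x":0,"y":0,"z":3,"roll":0},{"gripper":80,"x":0,"y":0,"z":2,"roll":0},{"gripper":80,"x":0,"y":0,"z":1,"roll":0}])

```text
time_s: 11.02
eef_pos: [0.4875, -0.2641, 0.2463]
eef_rot: [-0.0, 0.972, -0.234, -0.0]
wrist_force: [-0.1, -0.4, 0.6]
opening: 0.801
```

Request:
move_arm(moves=[{"gripper":80,"x":0,"y":0,"z":0.5,"roll":0},{"gripper":80,"x":0,"y":0,"z":0.2,"roll":0},{"gripper":80,"x":0,"y":0,"z":0,"roll":0}])

```text
time_s: 11.4
eef_pos: [0.4874, -0.2652, 0.2404]
eef_rot: [0.0, 0.972, -0.235, 0.001]
wrist_force: [-0.3, 1.0, -0.3]
opening: 0.801
```

```bash
python3 - <<'E'
from h import *
c=snap("side","side1",(310,215,400,315),6)
E
```

```text
(no output)
```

View pics/side1.png

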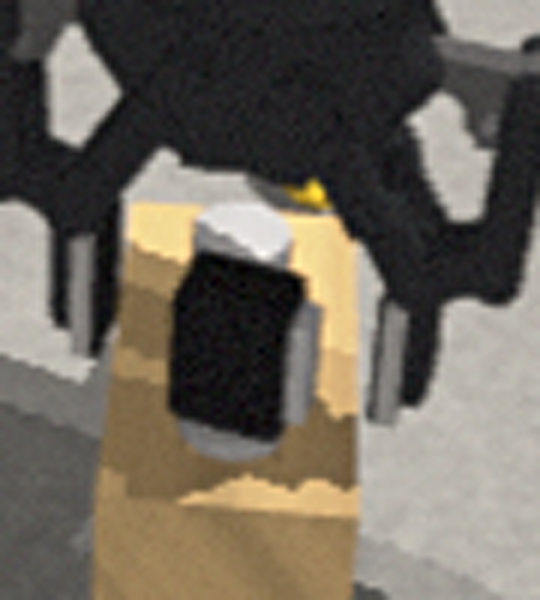

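The pads straddle the head at (235,350), with gaps of about 85 px left and 60 px right. I'll shift slightly towards the button, lower and close.

Request:
move_arm(moves=[{"gripper":80,"x":0.2,"y":0,"z":0.3,"roll":0},{"gripper":50,"x":0,"y":0,"z":0,"roll":0},{"gripper":20,"x":0,"y":0,"z":0,"roll":0},{"gripper":20,"x":0,"y":0,"z":0,"roll":0},{"gripper":20,"x":0,"y":0,"z":0,"roll":0}])

```text
time_s: 12.08
eef_pos: [0.4888, -0.266, 0.2375]
eef_rot: [0.0, 0.972, -0.235, -0.0]
wrist_force: [-3.3, 1.5, 6.4]
opening: 0.348
```

Request:
move_arm(moves=[{"gripper":20,"x":0,"y":0,"z":0,"roll":0},{"gripper":20,"x":0,"y":0,"z":0,"roll":0}])

```text
time_s: 12.32
eef_pos: [0.4888, -0.266, 0.2374]
eef_rot: [0.0, 0.972, -0.235, -0.0]
wrist_force: [-2.4, 1.0, 6.7]
opening: 0.343
```

Request:
move_arm(moves=[{"gripper":0,"x":0,"y":0,"z":-1,"roll":0},{"gripper":0,"x":0,"y":0,"z":-2,"roll":0},{"gripper":0,"x":0,"y":0,"z":-4,"roll":0},{"gripper":0,"x":0,"y":0,"z":-4,"roll":0},{"gripper":0,"x":0,"y":0,"z":-4,"roll":0}])

```text
time_s: 12.95
eef_pos: [0.4886, -0.2657, 0.388]
eef_rot: [-0.0, 0.972, -0.235, -0.0]
wrist_force: [0.2, -0.0, -2.5]
opening: 0.344
```

Request:
move_arm(moves=[{"gripper":0,"x":0,"y":0,"z":0,"roll":0},{"gripper":0,"x":0,"y":0,"z":0,"roll":0}])

```text
time_s: 13.2
eef_pos: [0.4885, -0.2656, 0.3855]
eef_rot: [-0.0, 0.972, -0.235, -0.001]
wrist_force: [-1.8, 0.4, -3.7]
opening: 0.348
```

```bash
python3 - <<'E'
from h import *
c=snap("side","side2",(290,130,420,260),4.5)
o=ctrl.get_obs(); p=o["eef_pos"]; q=o["eef_rot"]; yaw=2*np.arctan2(q[2],q[1]); print(p,np.degrees(yaw),o["opening"],o["wrist_force"])
d=np.array([.597,.100])-p[:2]; print("tool x,y cm",100*(d@[np.cos(yaw),np.sin(yaw)]),100*(d@[np.sin(yaw),-np.cos(yaw)]))
for z in (.1564,.1814,.2279): print((proj(c,p-[0,0,z])-[290,130])*4.5)
E
```

```text
[ 0.48832376 -0.26548968  0.3847077 ] -27.224721219314446 0.34806288710152616 [-1.04529713  0.17236452 -2.74660129]
tool x,y cm -7.056782984871927 -37.47177795909599
[298.00420694 248.85421053]
[292.63774804 324.84024822]
[283.3434626 456.4420991]
```

View pics/side2.png

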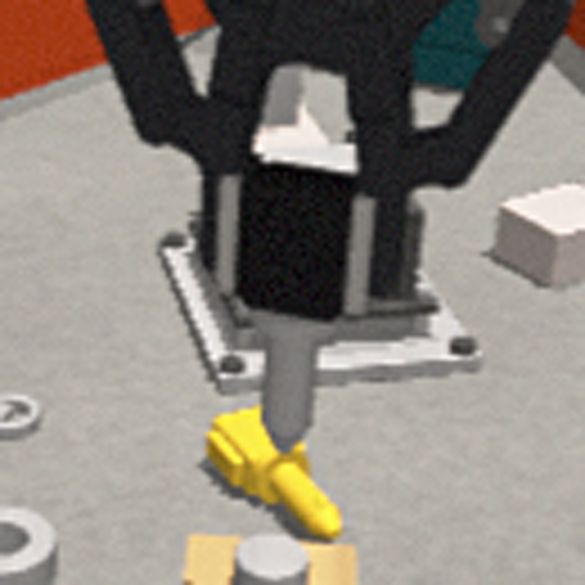

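The pin hangs straight in the pads. Its tip is at (285,448) against a predicted (283,456), and no balls stand out. Carrying it to the jig.

Request:
move_arm(moves=[{"gripper":0,"x":-0.9,"y":-4.7,"z":0,"roll":0},{"gripper":0,"x":-0.9,"y":-4.7,"z":0,"roll":0},{"gripper":0,"x":-0.9,"y":-4.7,"z":0,"roll":0},{"gripper":0,"x":-0.9,"y":-4.7,"z":0,"roll":0},{"gripper":0,"x":-0.9,"y":-4.7,"z":0,"roll":0}])

```text
time_s: 13.88
eef_pos: [0.5561, -0.0348, 0.3844]
eef_rot: [-0.0, 0.972, -0.235, -0.002]
wrist_force: [0.6, -0.7, -2.2]
opening: 0.344
```

Request:
move_arm(moves=[{"gripper":0,"x":-0.9,"y":-4.7,"z":0,"roll":0},{"gripper":0,"x":-0.9,"y":-4.7,"z":0,"roll":0},{"gripper":0,"x":-0.8,"y":-4.6,"z":0,"roll":0},{"gripper":0,"x":0,"y":0,"z":3,"roll":0},{"gripper":0,"x":0,"y":0,"z":0,"roll":0}])

```text
time_s: 14.5
eef_pos: [0.5956, 0.1006, 0.3517]
eef_rot: [0.001, 0.972, -0.235, -0.005]
wrist_force: [-0.8, -0.2, -2.7]
opening: 0.344
```

Request:
move_arm(moves=[{"gripper":0,"x":0,"y":0,"z":0,"roll":0},{"gripper":0,"x":0,"y":0,"z":0,"roll":0}])

```text
time_s: 14.75
eef_pos: [0.5976, 0.0993, 0.3577]
eef_rot: [-0.0, 0.972, -0.236, 0.001]
wrist_force: [0.4, -0.8, -1.6]
opening: 0.345
```

```bash
python3 - <<'E'
from h import *
c=snap("side","side3",(310,90,410,200),5.4)
t=snap("top","top3",(220,95,300,175),6)
o=ctrl.get_obs(); p=o["eef_pos"]; q=o["eef_rot"]; yaw=2*np.arctan2(q[2],q[1]); print(o["time_s"],p,q,np.degrees(yaw),o["opening"],o["wrist_force"])
d=np.array([.597,.100])-p[:2]; print("tool x,y cm",100*(d@[np.cos(yaw),np.sin(yaw)]),100*(d@[np.sin(yaw),-np.cos(yaw)]))
print("tip pred",(proj(c,p-[0,0,.2279])-[310,90])*5.4, "hole pred",(proj(c,[.597,.1,.084])-[310,90])*5.4)
E
```

```text
14.85 [0.59759057 0.09942383 0.35776678] [-1.77827634e-04  9.71803153e-01 -2.35792043e-01  8.43884473e-04] -27.276641528965047 0.3462331287395531 [-0.47772494 -0.14243697 -2.54967395]
tool x,y cm -0.07889538284076497 -0.024145402661728516
tip pred [277.72598382 325.79448404] hole pred [268.81717588 423.07215056]
```

View pics/side3.png

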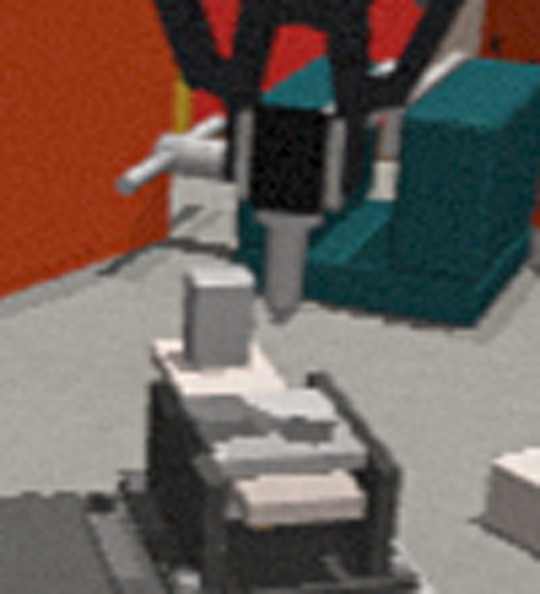

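The tip at (284,320) is about 6 px right of prediction, and the hole is at (270,423), so the pin is about 2 mm too far in +x. I'll correct that and descend.

Request:
move_arm(moves=[{"gripper":0,"x":-0.2,"y":0,"z":1.5,"roll":0},{"gripper":0,"x":0,"y":0,"z":1.2,"roll":0},{"gripper":0,"x":0,"y":0,"z":0.5,"roll":0},{"gripper":0,"x":0,"y":0,"z":0.4,"roll":0},{"gripper":0,"x":0,"y":0,"z":0.2,"roll":0}])

```text
time_s: 15.48
eef_pos: [0.5956, 0.1009, 0.3185]
eef_rot: [0.0, 0.972, -0.235, 0.0]
wrist_force: [1.5, 0.4, -2.4]
opening: 0.346
```

Request:
move_arm(moves=[{"gripper":0,"x":0,"y":0,"z":0.2,"roll":0},{"gripper":0,"x":0,"y":0,"z":0.2,"roll":0},{"gripper":0,"x":0,"y":0,"z":0.1,"roll":0},{"gripper":0,"x":0,"y":0,"z":0.1,"roll":0}])

```text
time_s: 15.98
eef_pos: [0.5956, 0.1009, 0.3127]
eef_rot: [-0.0, 0.972, -0.235, 0.0]
wrist_force: [0.7, -0.2, -2.4]
opening: 0.345
```

Request:
move_arm(moves=[{"gripper":0,"x":0,"y":0,"z":0.1,"roll":0},{"gripper":0,"x":0,"y":0,"z":0.1,"roll":0},{"gripper":0,"x":0,"y":0,"z":0.1,"roll":0}])

```text
time_s: 16.35
eef_pos: [0.5955, 0.1009, 0.3097]
eef_rot: [0.0, 0.972, -0.235, 0.0]
wrist_force: [0.0, 0.2, -2.7]
opening: 0.346
```

Request:
move_arm(moves=[{"gripper":0,"x":0,"y":0,"z":0.1,"roll":0},{"gripper":0,"x":0,"y":0,"z":0.1,"roll":0},{"gripper":0,"x":0,"y":0,"z":0.1,"roll":0}])

```text
time_s: 16.73
eef_pos: [0.5955, 0.1009, 0.3066]
eef_rot: [-0.0, 0.972, -0.235, 0.0]
wrist_force: [0.2, 0.3, -3.4]
opening: 0.348
```

Request:
move_arm(moves=[{"gripper":0,"x":0,"y":0,"z":0.1,"roll":0},{"gripper":0,"x":0,"y":0,"z":0.1,"roll":0},{"gripper":0,"x":0,"y":0,"z":0.1,"roll":0}])

```text
time_s: 17.1
eef_pos: [0.5955, 0.1009, 0.3036]
eef_rot: [-0.0, 0.972, -0.235, -0.0]
wrist_force: [-0.8, 0.3, -2.5]
opening: 0.345
```

Request:
move_arm(moves=[{"gripper":0,"x":0,"y":0,"z":0.1,"roll":0},{"gripper":0,"x":0,"y":0,"z":0.1,"roll":0},{"gripper":0,"x":0,"y":0,"z":0.1,"roll":0}])

```text
time_s: 17.48
eef_pos: [0.5956, 0.1009, 0.3007]
eef_rot: [-0.0, 0.972, -0.235, 0.0]
wrist_force: [1.1, -0.5, -2.4]
opening: 0.347
```

Request:
move_arm(moves=[{"gripper":0,"x":0,"y":0,"z":0.1,"roll":0},{"gripper":0,"x":0,"y":0,"z":0.1,"roll":0}])

```text
time_s: 17.73
eef_pos: [0.5958, 0.1009, 0.299]
eef_rot: [-0.0, 0.972, -0.235, 0.001]
wrist_force: [2.5, 0.3, -1.3]
opening: 0.347
```

Request:
move_arm(moves=[{"gripper":0,"x":0,"y":0,"z":0.1,"roll":0},{"gripper":0,"x":0,"y":0,"z":0.1,"roll":0}])

```text
time_s: 17.98
eef_pos: [0.5959, 0.1009, 0.297]
eef_rot: [-0.0, 0.972, -0.235, 0.001]
wrist_force: [2.9, -0.5, -1.1]
opening: 0.348
```

Request:
move_arm(moves=[{"gripper":0,"x":0.06,"y":-0.03,"z":0,"roll":0},{"gripper":0,"x":0,"y":0,"z":0.1,"roll":0},{"gripper":0,"x":0,"y":0,"z":0.1,"roll":0}])

```text
time_s: 18.35
eef_pos: [0.5962, 0.1009, 0.2946]
eef_rot: [-0.0, 0.972, -0.235, 0.0]
wrist_force: [2.4, 0.1, -1.4]
opening: 0.347
```

Request:
move_arm(moves=[{"gripper":0,"x":0,"y":0,"z":0.1,"roll":0},{"gripper":0,"x":0,"y":0,"z":0.1,"roll":0}])

```text
time_s: 18.6
eef_pos: [0.5962, 0.1009, 0.2927]
eef_rot: [-0.0, 0.972, -0.235, 0.0]
wrist_force: [1.7, 0.1, -1.9]
opening: 0.349
```

Request:
move_arm(moves=[{"gripper":0,"x":0.05,"y":-0.02,"z":0.1,"roll":0},{"gripper":0,"x":0,"y":0,"z":0.1,"roll":0},{"gripper":0,"x":0,"y":0,"z":0.1,"roll":0}])

```text
time_s: 18.98
eef_pos: [0.5965, 0.1009, 0.2893]
eef_rot: [0.0, 0.972, -0.235, -0.0]
wrist_force: [0.6, 0.5, -3.2]
opening: 0.346
```

Request:
move_arm(moves=[{"gripper":0,"x":0,"y":0,"z":0.1,"roll":0},{"gripper":0,"x":0,"y":0,"z":0.1,"roll":0},{"gripper":0,"x":0,"y":0,"z":0.1,"roll":0}])

```text
time_s: 19.35
eef_pos: [0.5965, 0.1009, 0.2864]
eef_rot: [0.0, 0.972, -0.235, -0.0]
wrist_force: [-0.3, 0.6, -3.2]
opening: 0.343
```

Request:
move_arm(moves=[{"gripper":0,"x":0,"y":0,"z":0.1,"roll":0},{"gripper":0,"x":0,"y":0,"z":0.1,"roll":0}])

```text
time_s: 19.6
eef_pos: [0.5966, 0.1008, 0.2845]
eef_rot: [0.0, 0.972, -0.235, -0.0]
wrist_force: [-0.2, 0.3, -3.1]
opening: 0.347
```

Request:
move_arm(moves=[{"gripper":0,"x":0,"y":0,"z":0.1,"roll":0},{"gripper":0,"x":0,"y":0,"z":0.1,"roll":0},{"gripper":0,"x":0,"y":0,"z":0.1,"roll":0}])

```text
time_s: 19.98
eef_pos: [0.5967, 0.1009, 0.2816]
eef_rot: [0.0, 0.972, -0.235, -0.0]
wrist_force: [-0.1, 0.2, -2.8]
opening: 0.346
```

Request:
move_arm(moves=[{"gripper":0,"x":0,"y":0,"z":0.1,"roll":0},{"gripper":0,"x":0,"y":0,"z":0.1,"roll":0},{"gripper":0,"x":0,"y":0,"z":0.1,"roll":0}])

```text
time_s: 20.35
eef_pos: [0.5967, 0.1009, 0.2786]
eef_rot: [-0.0, 0.972, -0.235, -0.0]
wrist_force: [0.6, -1.2, -3.7]
opening: 0.348
```

Request:
move_arm(moves=[{"gripper":0,"x":0,"y":0,"z":0.1,"roll":0},{"gripper":0,"x":0,"y":0,"z":0.1,"roll":0}])

```text
time_s: 20.6
eef_pos: [0.5967, 0.1009, 0.2766]
eef_rot: [0.0, 0.972, -0.235, -0.0]
wrist_force: [0.1, 0.4, -1.9]
opening: 0.347
```

Request:
move_arm(moves=[{"gripper":0,"x":0,"y":0,"z":0.1,"roll":0},{"gripper":0,"x":0,"y":0,"z":0.1,"roll":0}])

```text
time_s: 20.85
eef_pos: [0.5967, 0.1009, 0.2746]
eef_rot: [-0.0, 0.972, -0.235, -0.0]
wrist_force: [-0.5, -0.1, -2.8]
opening: 0.347
```

Request:
move_arm(moves=[{"gripper":0,"x":0,"y":0,"z":0.1,"roll":0},{"gripper":0,"x":0,"y":0,"z":0.1,"roll":0}])

```text
time_s: 21.1
eef_pos: [0.5967, 0.1009, 0.2726]
eef_rot: [-0.0, 0.972, -0.235, -0.0]
wrist_force: [-1.1, -0.3, -2.7]
opening: 0.349
```

Request:
move_arm(moves=[{"gripper":0,"x":0,"y":0,"z":0.1,"roll":0},{"gripper":0,"x":0,"y":0,"z":0.1,"roll":0}])

```text
time_s: 21.35
eef_pos: [0.5968, 0.1009, 0.271]
eef_rot: [-0.0, 0.972, -0.235, 0.0]
wrist_force: [-0.9, -0.7, 1.0]
opening: 0.344
```

Request:
move_arm(moves=[{"gripper":0,"x":0,"y":0,"z":0.1,"roll":0},{"gripper":0,"x":0,"y":0,"z":0.1,"roll":0}])

```text
time_s: 21.6
eef_pos: [0.5968, 0.1009, 0.2689]
eef_rot: [-0.0, 0.972, -0.235, 0.0]
wrist_force: [-1.2, -0.6, 2.5]
opening: 0.348
```

Request:
move_arm(moves=[{"gripper":0,"x":0,"y":0,"z":0.1,"roll":0},{"gripper":0,"x":0,"y":0,"z":0.1,"roll":0}])

```text
time_s: 21.85
eef_pos: [0.5968, 0.1009, 0.2669]
eef_rot: [-0.0, 0.972, -0.235, 0.0]
wrist_force: [-1.8, -0.1, 3.4]
opening: 0.347
```

Request:
move_arm(moves=[{"gripper":0,"x":0,"y":0,"z":0.1,"roll":0},{"gripper":0,"x":0,"y":0,"z":0.05,"roll":0}])

```text
time_s: 22.1
eef_pos: [0.5968, 0.1009, 0.2654]
eef_rot: [-0.0, 0.972, -0.235, 0.0]
wrist_force: [-2.5, -0.2, 4.1]
opening: 0.343
```

Request:
move_arm(moves=[{"gripper":0,"x":-0.04,"y":0.02,"z":0.05,"roll":0},{"gripper":0,"x":0,"y":0,"z":0.05,"roll":0}])

```text
time_s: 22.35
eef_pos: [0.5966, 0.1009, 0.2646]
eef_rot: [-0.0, 0.972, -0.235, 0.001]
wrist_force: [-2.0, -0.1, 5.5]
opening: 0.341
```

Request:
move_arm(moves=[{"gripper":0,"x":0,"y":0,"z":0.05,"roll":0},{"gripper":0,"x":0,"y":0,"z":0.05,"roll":0}])

```text
time_s: 22.6
eef_pos: [0.5966, 0.1009, 0.2637]
eef_rot: [-0.0, 0.972, -0.235, 0.001]
wrist_force: [-2.1, 0.1, 9.3]
opening: 0.347
```

Request:
move_arm(moves=[{"gripper":0,"x":0,"y":0,"z":0.05,"roll":0},{"gripper":0,"x":0,"y":0,"z":0.0,"roll":0}])

```text
time_s: 22.85
eef_pos: [0.5966, 0.1009, 0.2637]
eef_rot: [-0.0, 0.972, -0.235, 0.001]
wrist_force: [-2.9, -0.9, 9.5]
opening: 0.35
```

Request:
move_arm(moves=[{"gripper":0,"x":0,"y":0,"z":0.05,"roll":0},{"gripper":0,"x":0,"y":0,"z":0.0,"roll":0}])

```text
time_s: 23.1
eef_pos: [0.5966, 0.1009, 0.2637]
eef_rot: [-0.0, 0.972, -0.235, 0.001]
wrist_force: [-4.9, -0.3, 11.9]
opening: 0.346
```

Request:
move_arm(moves=[{"gripper":0,"x":0,"y":0,"z":0.05,"roll":0},{"gripper":0,"x":0,"y":0,"z":0.0,"roll":0}])

```text
time_s: 23.35
eef_pos: [0.5966, 0.1009, 0.2636]
eef_rot: [-0.0, 0.972, -0.235, 0.001]
wrist_force: [-6.9, 0.4, 16.1]
opening: 0.347
```

```bash
python3 - <<'E'
from h import *
c=snap("side","side4",(320,110,400,210),6)
print(ctrl.get_obs()["torque"])
E
```

```text
[-0.00402287  1.24592427 -0.01402982]
```

View pics/side4.png

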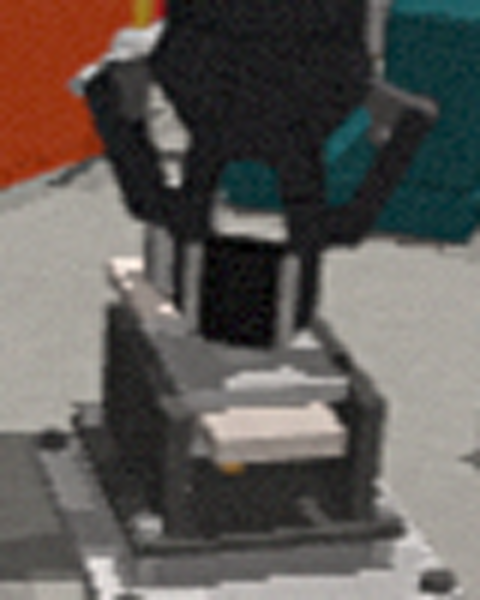

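The collar is seated: z stays at 0.2637 while the force rises, about 8 mm after first spring contact. The picture shows the head at (240,290) down on the upper cheek. I'll ease the side load and release slowly while holding the pin down.

Request:
move_arm(moves=[{"gripper":0,"x":-0.07,"y":0.03,"z":0,"roll":0},{"gripper":0,"x":0,"y":0,"z":0.0,"roll":0}])

```text
time_s: 23.65
eef_pos: [0.5963, 0.1009, 0.2636]
eef_rot: [-0.0, 0.972, -0.235, 0.001]
wrist_force: [-4.0, 0.0, 13.3]
opening: 0.343
```

Request:
move_arm(moves=[{"gripper":36,"x":0,"y":0,"z":0,"roll":0},{"gripper":37,"x":0,"y":0,"z":0.0,"roll":0},{"gripper":38,"x":0,"y":0,"z":0.0,"roll":0},{"gripper":39,"x":0,"y":0,"z":0.0,"roll":0},{"gripper":40,"x":0,"y":0,"z":0.0,"roll":0}])

```text
time_s: 24.28
eef_pos: [0.5966, 0.1007, 0.2629]
eef_rot: [-0.0, 0.972, -0.235, 0.002]
wrist_force: [0.6, -0.5, 6.3]
opening: 0.403
```

Request:
move_arm(moves=[{"gripper":41,"x":0,"y":0,"z":0,"roll":0},{"gripper":42,"x":0,"y":0,"z":0.0,"roll":0},{"gripper":44,"x":0,"y":0,"z":0.0,"roll":0},{"gripper":50,"x":0,"y":0,"z":0.0,"roll":0},{"gripper":60,"x":0,"y":0,"z":0.0,"roll":0}])

```text
time_s: 24.9
eef_pos: [0.5946, 0.1011, 0.2606]
eef_rot: [0.0, 0.972, -0.235, -0.002]
wrist_force: [0.2, 0.3, 0.5]
opening: 0.601
```

Request:
move_arm(moves=[{"gripper":70,"x":0,"y":0,"z":0,"roll":0},{"gripper":80,"x":0,"y":0,"z":0,"roll":0},{"gripper":80,"x":0,"y":0,"z":0,"roll":0}])

```text
time_s: 25.28
eef_pos: [0.5955, 0.1009, 0.2616]
eef_rot: [0.0, 0.972, -0.235, -0.0]
wrist_force: [0.9, 0.1, 0.0]
opening: 0.797
```

```bash
python3 - <<'E'
from h import *
c=snap("side","side5",(310,110,410,210),6)
E
```

```text
(no output)
```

View pics/side5.png

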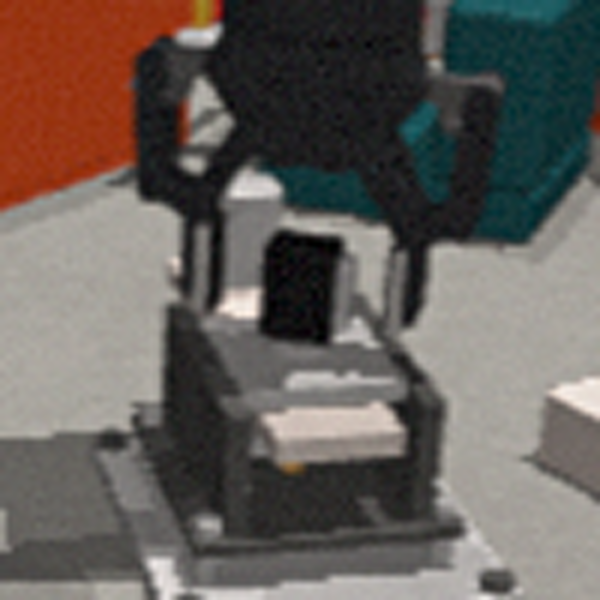

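The pin stands down in the jig at (303,290) with the button pad proud again at (345,290), and the gripper is clear. Retreating.

Request:
move_arm(moves=[{"gripper":80,"x":0,"y":0,"z":-1,"roll":0},{"gripper":80,"x":0,"y":0,"z":-3,"roll":0},{"gripper":80,"x":0,"y":0,"z":-4,"roll":0},{"gripper":80,"x":0,"y":0,"z":-5,"roll":0},{"gripper":80,"x":0,"y":0,"z":-5,"roll":0}])

```text
time_s: 25.95
eef_pos: [0.5952, 0.1009, 0.4441]
eef_rot: [-0.0, 0.972, -0.235, 0.0]
wrist_force: [0.5, -0.6, 0.1]
opening: 0.801
```

Request:
move_arm(moves=[{"gripper":80,"x":0,"y":5,"z":0,"roll":0},{"gripper":80,"x":0,"y":5,"z":0,"roll":0},{"gripper":80,"x":-5,"y":0,"z":0,"roll":0},{"gripper":80,"x":-5,"y":0,"z":0,"roll":0},{"gripper":80,"x":0,"y":0,"z":0,"roll":0}])

```text
time_s: 26.58
eef_pos: [0.4585, 0.0589, 0.4424]
eef_rot: [-0.0, 0.972, -0.235, 0.0]
wrist_force: [0.5, -0.2, 0.0]
opening: 0.8
```

```bash
python3 - <<'E'
from h import *
snap("side","side6"); c=ctrl.camera("side")
a=cv2.imread("pics/side6_raw.png")[110:210,310:410]
t=snap("top","top6"); b=cv2.imread("pics/top6_raw.png")[95:195,170:300]
cv2.imwrite("pics/fin.png",np.hstack([cv2.resize(a,(340,340),interpolation=2),cv2.resize(b,(442,340),interpolation=2)]))
print("head pred side crop", (proj(c,[.5965,.1009,.1085])-[310,110])*3.4)
E
```

```text
head pred side crop [170.6310018  165.45084225]
```

View pics/fin.png

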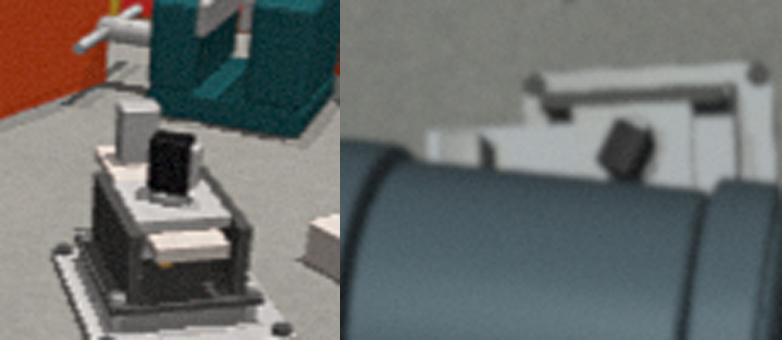

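The pin is upright with its collar on the cheek and the button out. The head sits at (172,163) against a predicted (171,165), and the slide is still home.

```bash
python3 -c "
from bench import ctrl
print(ctrl.hand_in())"
```

```text
the job is handed in; nothing more can be done
None
```

I pushed the slide home, put the ball-lock pin in with its button held, seated the collar, let the button go, and handed the job in at about 27 s of the 72 s. Handing in gives no verdict, so the points below are my own checks.

- **Slide:** it moved at about 4 N and came up against its stop. I pushed up to about 14 N there and then backed off. The top camera then showed the plunger's tip through the hole, so the holes were lined up.
- **Insertion:** I gripped the pin with the jaws at about 29 mm the whole way down, about 2 mm less than the 31 mm given for the button fully in. Side forces while it went in stayed under 3 N, apart from about 7 N as I pressed the collar down.
- **Seating:** the spring was felt at TCP height 0.2715 m and the collar stopped hard at 0.2637 m. I pressed it with about 19 N.
- **Release:** I opened the jaws slowly while still pressing down, then backed the arm away.
- **Final pictures:** the pin stands upright with its collar at the cheek and the button out. The head is within about 2 pixels of where it should be. The arm touches nothing.

**Not fully confirmed:**
- The locking balls and the 1–2 mm lift after release are inferred. I did not tug the pin to prove the lock.
- My first batch of moves was refused because some fields were missing. Nothing moved, and I resent them in full.
- The two cameras disagreed by 2–3 mm on where the hole was. I settled that by feel while lowering the pin.

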